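Screen the milling balls and pick off the oversize one

TASK

Lift the bar handle to tip the pan well up, so that the milling balls roll out onto the grate and the small ones drop through, then let the pan down again onto its rests. After that pick the large ball that stays on top of the grate off it and put it in the low white porcelain dish, leaving the tall plastic beaker where it stands.

Things in the scene. Friction and masses are not known exactly. Their poses are not given: they have to be found in the camera images.
- stand: Fixed grey screening stand: open catch box, 196 mm along x, 120 mm along y, floor 5 mm up, under a grate. Origin: centre of the box's underside, on the worktop; z up, x parallel to the pan's hinge, y towards the pan. Walls 5 mm thick: the two ends in x rise to 74 mm, the wall under the hinge (+y) to 62 mm, the far wall (-y) to 88 mm.
- grate (a point): Centre of the grate, at the bars' axes, 60 mm above the worktop: six round 4 mm steel bars along the stand's y, 26 mm pitch, 22 mm gaps, one gap centred here. The large ball comes to rest in a gap on two bars, its centre about 12 mm above this height, often against the far wall; fingertips must stop above the bars; 25 mm is free on both its sides along x.
- pan (a joint): Angle of the hinged dark steel pan, rad: 0 = down on its rests, grows as the handle end is lifted, stop at 1.05. 76 mm wide, 85 mm long, walls 28 mm high on three sides, open to the grate. It leans back 1 degree when down, so the balls stay in until it is lifted (most roll out by 0.3). 0.15 kg; it falls back by its weight when let go.
- pan_bar (a point): Centre of the round steel bar handle at the pan's outer end, 10 mm thick, 64 mm long, parallel to the hinge, about 80 mm above the worktop when down. 39 mm clear between it and the pan's end wall, free beyond and below. It stands 130 mm from the hinge axis and turns in the fingers as the pan is lifted.
- pan_hinge (a point): Centre of the pan's hinge axis, on the stand, at stand x = 0, y = +56 mm, 68 mm up; axes as the stand's.
- large_ball_center (a point): Centre of the one large white ceramic milling ball, 32 mm diameter, 0.1 kg; too big for the grate. It starts in the pan.
- small_a_center (a point): Centre of a small white ceramic milling ball, 16 mm diameter; falls through the grate. It starts in the pan.
- small_b_center (a point): Centre of a second small ball, the same.
- small_c_center (a point): Centre of a third small ball, the same.
- dish: Loose low white porcelain dish, round bowl, 90 mm across the rim, 32 mm high, 0.2 kg; origin at the centre of its underside, z up.
- beaker: Loose tall white plastic beaker, 66 mm across, 76 mm high, a bystander; origin at the centre of its underside, z up. It may stand on either side of the dish.
Things that resemble listed ones, but are neither listed nor needed, are in the scene too. Leave any purple or red look-alike of the part that bears large_ball_center alone.

How it is judged:
By the outcome, as a careful person would: the job done as asked, in the order asked, and still so for the second after the job is handed in, with the robot touching nothing.
It also fails if it takes over 51 s, if anything falls off the work surface, if the arm or the gripper's body presses on something with over 40 N, if the wrist force passes 120 N, or if a joint passes its speed limit or range.

ROBOT

A 6-joint arm with a two-finger parallel gripper is mounted at the origin on a cart in front of the work surface, level with it; the furniture and walls round the work are solid. World frame = base frame: x ahead of the robot, y to its left, z up, the work surface at z = 0. Lengths are in mm, angles in rad, forces in N, time in s.
With the tool pointing down it reaches from about 400 to 925 mm from the base axis. Payload 12.5 kg.
Tool frame: the origin (TCP) lies at the centre of the arm's flange, where the gripper is bolted on; the fingertips stand 190 mm ahead of it and the grasp point (between the pads) lies env.grip_point_offset ahead of it (env.grip_point_offset is the distance from the TCP to the grasp point, in mm); z points along the fingers, x is the direction in which the jaws open and shut, and the axes are right-handed (so a half turn about z gives the same grasp; the last joint's range is limited). The gripper opens to 95 mm and grips with 3 to 60 N. Pads are 20 mm wide; open, the fingers measure 119 mm over their backs; the gripper's body (75 mm by 180 mm) begins 59 mm behind the grasp point.
Start: joints at [1.171, 0.491, 1.559, -0, 1.092, -0.106], TCP at [180.971, 598.226, 404.761] pointing down, gripper open.
Joint ranges: [-3.1, 3.1], [-0.84, 2.19], [0.05, 2.79], [-1.13, 4.28], [0.06, 2.93], [-2.69, 2.69]. Speed limits (rad/s): [2.22, 2.22, 2.79, 3.14, 3.14, 3.14].

INTERFACE

Orientations are given as [roll, pitch, yaw] about the fixed x, y, z axes, in that order (R = Rz(yaw) Ry(pitch) Rx(roll)).
In Python, from cell import state, read_camera, camera_model, job_done, env gives the robot as it stands.
- The arm moves only by the tool arm_command, never from a script. Its argument "steps" is a list of rows, each a list of 6 numbers: the shift along the tool's x, y, z in cm, then the turn, a rotation vector about the tool's x, y, z in degrees. In form: [[dx, dy, dz, rx, ry, rz], ...]. A call has 1 to 12 rows; each row is the pose to reach, as a shift and turn from the pose commanded when the call began, along the tool's axes at that moment; what a row does not reach only later rows make up. A row lasts 1/12 s, in which the tool goes at most 41.7 mm and 7.16 degrees, less where a joint would pass 70% of its speed; a pose out of reach is approached as far as the arm can. A call with a gripper value outside its range is refused whole. "jaw" is the finger opening in cm, from 0 to 9.51, set as the call begins (left out, the last holds). The fingers move at their own pace and stop on an object; the grip force is fixed at half the most. Time passes only in rows, so rows that repeat a pose let the fingers close. It gives the time, the measured TCP pose, the force and the opening at its end, in the units of the state.
- state(): the state, without advancing time (a new reading comes with each control period).
- read_camera(name): name is "scene" or "top" or "wrist"; returns the picture (420x560x3 uint8, red, green, blue); there is no depth.
- camera_model(name): a dict with "K" (3x3 intrinsics, pixels), "k1" (the pictures are not rectified: a ray, as slopes to the right and down, at radius r is drawn at 1 + k1 r^2 times it, then the intrinsics apply), "xyz" and "rotation" of the camera in the world. Camera axes: x right, y up, looking along -z (the intrinsics and any distortion apply to the point x, -y, -z); pixel columns grow to the right and rows downward; lengths in mm; the calibration is good to about 2 mm. A picture is of the moment at which its call begins: read the wrist's pose just before it. camera_model takes no time and is no camera call; for the wrist camera it gives the pose at the moment of the call.
- job_done(): hands the job in, once; it reports no verdict.
The state is a dict: "t": time; "joints": joint angles; "qvel": joint speeds; "tau": joint torques, N m; "eef_pos": TCP position; "tcp_rot": TCP orientation; "ft_force": force on the tool from outside, world axes, zero at the start; "moment": the same for the moment, N m; "opening": opening from 0.0 (shut) to 1.0 (fully open).
Only numpy, scipy, OpenCV 4.12 (cv2) and the standard library are available. Lean on these libraries where they do the work, as an engineer would, in place of code of your own. Each camera call takes 0.05 s, during which the arm holds its last target. There are 200 camera calls.

## Working session

There is one attempt and no reset: what is moved stays moved. The work goes in short steps, Python scripts to look and compute and a tool call to move; the robot and the scene stay as the last step left them, time stands still between calls to the robot, and variables do not carry over. Pictures are saved under pics/ and viewed, about 8 in all and at most 12, crops included, and the job is handed in when it is done.

Besides the shell and the picture viewer there is one more tool, called after "Request:" as a command line: name --pt "numbers of a row" for each row, then --argument value for the rest. arm_command: Moves the arm, as the interface text tells. Its arguments: {"type":"object","properties":{"steps":{"type":"array"},"jaw":{"type":"number"}},"required":["steps"]}

```bash
ls; mkdir -p pics; cat > h.py <<'E'
import numpy as np, cv2
from cell import state, read_camera, camera_model, job_done, env
from scipy.spatial.transform import Rotation as R
def save(name,fn,crop=None,scale=1):
    m=camera_model(name); im=read_camera(name); cv2.imwrite('pics/raw_'+fn,im[:,:,::-1])
    if crop: im=im[crop[1]:crop[3],crop[0]:crop[2]]
    im=cv2.resize(im,None,fx=scale,fy=scale,interpolation=cv2.INTER_CUBIC)
    cv2.imwrite('pics/'+fn,im[:,:,::-1]); return m
def ray(m,u,v):
    K=np.array(m['K']);k=m['k1']
    d=cv2.undistortPoints(np.array([[[u,v]]],float),K,np.array([k,0,0,0,0.]))[0,0]
    c=np.array([d[0],-d[1],-1.]); return np.array(m['xyz']),np.array(m['rotation'])@c
def at_z(m,u,v,z):
    o,d=ray(m,u,v); return o+d*(z-o[2])/d[2]
def proj(m,p):
    c=np.array(m['rotation']).T@(np.array(p)-m['xyz']); x,y=c[0]/-c[2],-c[1]/-c[2]
    f=1+m['k1']*(x*x+y*y); K=np.array(m['K']); return K[0,0]*x*f+K[0,2],K[1,1]*y*f+K[1,2]
def tri(m1,p1,m2,p2):
    o1,d1=ray(m1,*p1);o2,d2=ray(m2,*p2)
    s=np.linalg.lstsq(np.c_[d1,-d2],o2-o1,rcond=None)[0]
    a,b=o1+s[0]*d1,o2+s[1]*d2; return (a+b)/2,np.linalg.norm(a-b)
E
python3 - <<'E'
from h import *
print(state(),env.grip_point_offset)
import pickle
ms={}
for n in('scene','top'):
    ms[n]=save(n,n+'0.png'); print(n,ms[n])
a=cv2.imread('pics/scene0.png');b=cv2.imread('pics/top0.png')
cv2.imwrite('pics/both.png',np.vstack([a,b])[:, :])
pickle.dump(ms,open('m0.pkl','wb'))
E
```

```text
pics
{'t': 0.0, 'joints': array([ 1.17137193e+00,  4.91581577e-01,  1.55944781e+00,  8.00647218e-06,
        1.09172868e+00, -1.05597166e-01]), 'qvel': array([ 0.00213932, -0.00056893, -0.00115346, -0.0018622 , -0.00078579,
        0.00298097]), 'tau': array([-3.21597417e-04, -6.12654161e+01, -2.58187509e+01,  6.92765415e-02,
        4.82253497e-02, -7.85105476e-05]), 'eef_pos': array([180.97513986, 598.19328937, 404.14851571]), 'tcp_rot': array([-3.14146276e+00,  1.15816888e-03,  1.27696547e+00]), 'ft_force': array([-0.24554228, -0.99125698,  0.91739457]), 'moment': array([ 0.02816832, -0.0024047 , -0.04823024]), 'opening': 0.9978225275949218} 171.3
scene {'K': array([[490.60800401,   0.        , 276.48613142],
       [  0.        , 490.60800401, 208.04137294],
       [  0.        ,   0.        ,   1.        ]]), 'k1': 0.024574545326132048, 'xyz': array([155.14824031, 911.1706785 , 554.07108247]), 'rotation': array([ 0.98023715, -0.00905983, -2.64534471])}
top {'K': array([[395.84575056,   0.        , 277.91984738],
       [  0.        , 395.84575056, 209.24583889],
       [  0.        ,   0.        ,   1.        ]]), 'k1': -0.00023959995992594953, 'xyz': array([375.52333206, 295.41573114, 927.20192089]), 'rotation': array([ 0.15780357, -0.00678853, -1.58231904])}
```

```bash
sed -i "s/^def ray/def RM(m): return R.from_euler('xyz',m['rotation']).as_matrix()\ndef ray/; s/np.array(m\['rotation'\])@c/RM(m)@c/; s/np.array(m\['rotation'\]).T/RM(m).T/" h.py; grep -n RM h.py
```

```text
9:def RM(m): return R.from_euler('xyz',m['rotation']).as_matrix()
13:    c=np.array([d[0],-d[1],-1.]); return np.array(m['xyz']),RM(m)@c
17:    c=RM(m).T@(np.array(p)-m['xyz']); x,y=c[0]/-c[2],-c[1]/-c[2]
```

View pics/top0.png

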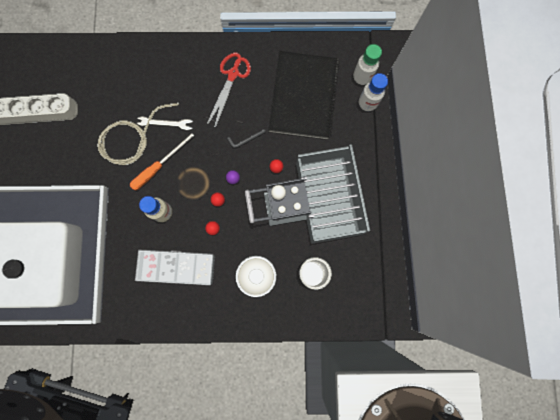

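View pics/scene0.png

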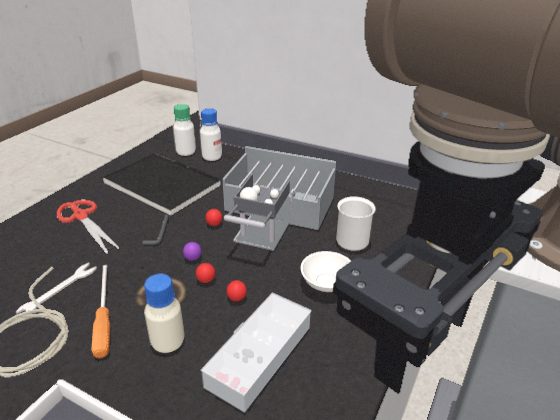

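```bash
python3 - <<'E'
import cv2,numpy as np
a=cv2.imread('pics/raw_top0.png')[140:300,230:380];b=cv2.imread('pics/raw_scene0.png')[140:300,205:345]
f=lambda i:cv2.resize(i,None,fx=2.75,fy=2.75,interpolation=cv2.INTER_CUBIC)
cv2.imwrite('pics/crop1.png',np.hstack([f(a),f(b)]))
E
```

```text
(no output)
```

View pics/crop1.png

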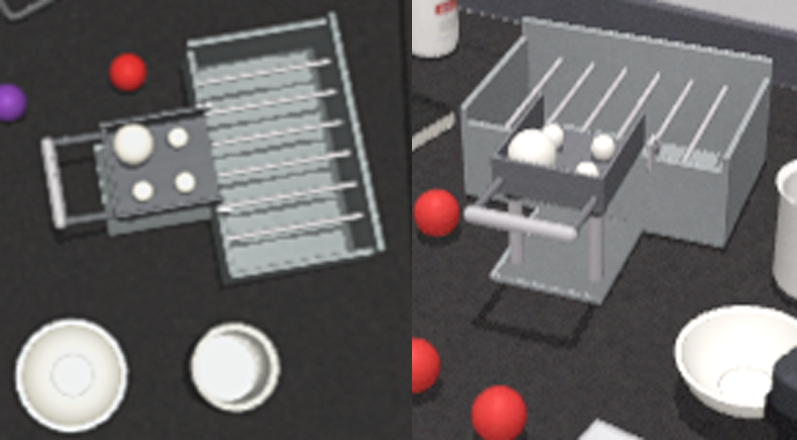

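```bash
python3 - <<'E'
from h import *;import pickle
ms=pickle.load(open('m0.pkl','rb'));t=ms['top'];s=ms['scene']
T=lambda x,y:(230+x/2.75,140+y/2.75)
S=lambda x,y:(205+(x-412.5)/2.75,140+y/2.75)
for n,p,z in [('bar a',(47,142),80),('bar b',(60,224),80),('far a',(334,15),88),('far b',(381,247),88),('near a',(190,43),74),('near b',(228,277),74),('ball',(133,145),85),('dish',(72,376),32),('beaker',(235,366),76)]:
    print(n,at_z(t,*T(*p),z).round(1))
print('bar tri',tri(t,T(53.5,183),s,S(520,221)))
print('ball tri',tri(t,T(133,145),s,S(532,152)))
E
```

```text
bar a [549.9 354.9  80. ]
bar b [484.2 344.7  80. ]
far a [649.8 124.3  88. ]
far b [462.6  95.4  88. ]
near a [631.9 239.4  74. ]
near b [441.7 213.4  74. ]
ball [545.7 286.8  85. ]
dish [366.1 337.9  32. ]
beaker [372.7 209.9  76. ]
bar tri (array([516.05492142, 349.43755017,  82.69181834]), np.float64(0.7260793317813684))
ball tri (array([544.98251967, 286.77822739,  88.38233421]), np.float64(0.14436778320203994))
```

```bash
cat >> h.py <<'E'
def go(p,yaw_deg=None,rot=None):
    "row (cm, deg in tool frame) from measured pose to tcp p; default tool down with given yaw"
    s=state(); A=R.from_euler('xyz',s['tcp_rot'])
    B=rot if rot is not None else R.from_euler('xyz',[np.pi,0,np.radians(yaw_deg)])
    d=A.inv().apply(np.array(p)-s['eef_pos'])/10; w=(A.inv()*B).as_rotvec(degrees=True)
    return [round(float(x),2) for x in (*d,*w)]
YAW=8.8; SX=np.array([np.cos(np.radians(YAW)),np.sin(np.radians(YAW)),0]); SY=np.array([-SX[1],SX[0],0])
E
python3 - <<'E'
from h import *;import pickle
ms=pickle.load(open('m0.pkl','rb'))
s=state();A=R.from_euler('xyz',s['tcp_rot'])
for ex,ey in((90,37.5),(37.5,90)):
    print([tuple(int(v) for v in proj(ms['scene'],s['eef_pos']+A.apply([a*ex,b*ey,112]))) for a,b in((1,1),(1,-1),(-1,-1),(-1,1))])
print(go([517,350.5,335],98.8)); w=camera_model('wrist'); print(w['xyz'],A.inv().apply(w['xyz']-s['eef_pos']),w['rotation'],w['K'][0,0])
E
```

```text
[(323, 316), (413, 379), (530, 253), (449, 217)]
[(316, 251), (532, 381), (575, 319), (369, 216)]
[-13.97, 39.34, 6.93, -0.02, 0.05, -25.63]
[102.8971455  622.06204863 382.72815826] [  0.25419275 -81.63404588  21.51407912] [-2.91298660e-01  7.37994671e-05  1.27704056e+00] 293.93379822020233
```

Request:
arm_command --pt "-14 39.3 6.9 0 0 -25.6" --pt "-14 39.3 6.9 0 0 -25.6" --pt "-14 39.3 6.9 0 0 -25.6" --pt "-14 39.3 6.9 0 0 -25.6" --pt "-14 39.3 6.9 0 0 -25.6" --pt "-14 39.3 6.9 0 0 -25.6" --pt "-14 39.3 6.9 0 0 -25.6" --pt "-14 39.3 6.9 0 0 -25.6" --pt "-14 39.3 6.9 0 0 -25.6" --pt "-14 39.3 6.9 0 0 -25.6" --pt "-14 39.3 6.9 0 0 -25.6" --pt "-14 39.3 6.9 0 0 -25.6" --jaw 4.0

```text
t: 1.1
eef_pos: [518.8, 348.3, 334.6]
tcp_rot: [-3.14, 0.001, 1.72]
ft_force: [-0.8, 0.6, 0.1]
opening: 0.423
```

```bash
python3 - <<'E'
from h import *;import pickle
m=save('wrist','w1.png'); pickle.dump(m,open('w1.pkl','wb')); s=state(); print(s['eef_pos'],s['tcp_rot'])
c=np.array([517,350.5,80]); print(proj(m,c),proj(m,c+32*SX),proj(m,c-32*SX),proj(m,s['eef_pos']-[0,0,171.3]))
E
```

```text
[517.30061777 349.56687071 335.01306626] [-3.14027707e+00  2.38326951e-04  1.72127486e+00]
(np.float64(282.7367623926501), np.float64(223.63238288104438)) (np.float64(282.80555813152125), np.float64(258.41611616168046)) (np.float64(282.65849312772605), np.float64(186.10452618202663)) (np.float64(282.2715612052379), np.float64(271.9058718856263))
```

View pics/w1.png

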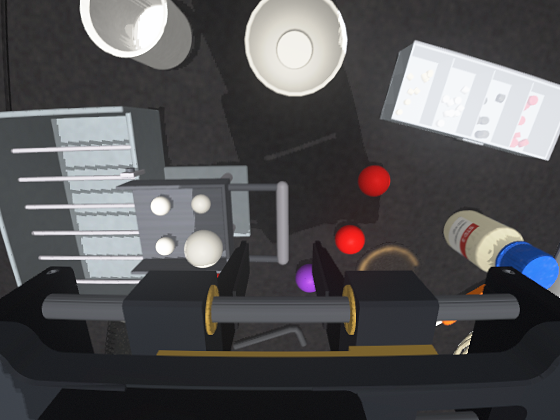

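```bash
python3 -c "
from h import *
print(go([517,350.5,251],98.8))"
```

```text
[0.1, -0.0, 8.4, -0.08, 0.01, -0.18]
```

Request:
arm_command --pt "0.1 0 3 0 0 -0.2" --pt "0.1 0 5.5 0 0 -0.2" --pt "0.1 0 7.5 0 0 -0.2" --pt "0.1 0 8.4 0 0 -0.2" --pt "0.1 0 8.4 0 0 -0.2"

```text
t: 1.57
eef_pos: [515.2, 352.3, 250.2]
tcp_rot: [-3.139, 0.001, 1.729]
ft_force: [0.4, -0.4, 0.1]
opening: 0.423
```

Request:
arm_command --pt "0 0 0 0 0 0" --pt "0 0 0 0 0 0" --pt "0 0 0 0 0 0" --pt "0 0 0 0 0 0" --pt "0 0 0 0 0 0" --pt "0 0 0 0 0 0" --jaw 0.5

```text
t: 2.07
eef_pos: [517.0, 349.8, 252.6]
tcp_rot: [3.142, 0.003, 1.728]
ft_force: [1.5, -16.8, 5.4]
opening: 0.099
```

Request:
arm_command --pt "-0.04 0 -0.39 0 0 0" --pt "-0.09 0 -0.77 0 0 0" --pt "-0.16 0 -1.16 0 0 0" --pt "-0.23 0 -1.54 0 0 0" --pt "-0.32 0 -1.92 0 0 0" --pt "-0.42 0 -2.3 0 0 0" --pt "-0.53 0 -2.67 0 0 0" --pt "-0.65 0 -3.04 0 0 0" --pt "-0.78 0 -3.41 0 0 0" --pt "-0.92 0 -3.77 0 0 0" --pt "-1.08 0 -4.13 0 0 0" --pt "-1.24 0 -4.49 0 0 0"

```text
t: 3.07
eef_pos: [519.0, 337.4, 296.1]
tcp_rot: [-3.141, 0.003, 1.727]
ft_force: [6.3, -13.6, -9.7]
opening: 0.097
```

Request:
arm_command --pt "-0.3 0 -0.58 0 0 0" --pt "-0.62 0 -1.14 0 0 0" --pt "-0.98 0 -1.69 0 0 0" --pt "-1.36 0 -2.21 0 0 0" --pt "-1.76 0 -2.72 0 0 0" --pt "-2.19 0 -3.21 0 0 0" --pt "-2.65 0 -3.67 0 0 0" --pt "-3.13 0 -4.11 0 0 0" --pt "-3.62 0 -4.53 0 0 0" --pt "-3.62 0 -4.53 0 0 0" --pt "-3.62 0 -4.53 0 0 0" --pt "-3.62 0 -4.53 0 0 0"

```text
t: 4.07
eef_pos: [524.3, 302.5, 341.4]
tcp_rot: [-3.141, 0.002, 1.727]
ft_force: [4.1, -5.4, -9.7]
opening: 0.096
```

```bash
python3 - <<'E'
from h import *
save('scene','s2.png');save('top','t2.png')
a=cv2.imread('pics/raw_top0.png')
f=lambda n,x,y:cv2.resize(cv2.imread(n)[y:y+160,x:x+150],None,fx=2.6,fy=2.6,interpolation=cv2.INTER_CUBIC)
cv2.imwrite('pics/c2.png',np.hstack([f('pics/raw_t2.png',230,140),f('pics/raw_s2.png',205,120)]))
E
```

```text
(no output)
```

View pics/c2.png

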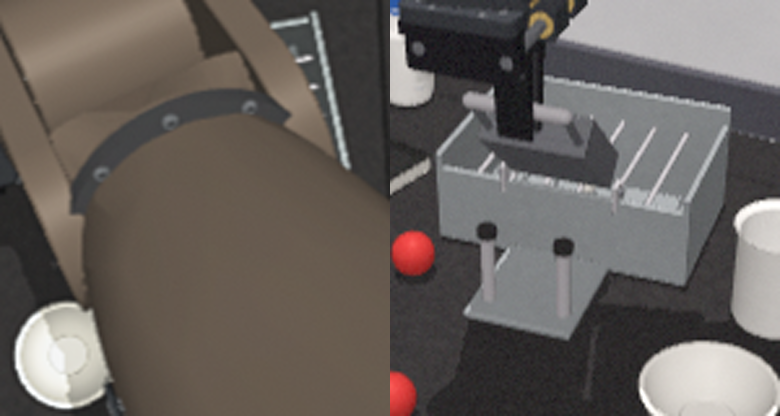

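Request:
arm_command --pt "0.5 0 0.42 0 0 0" --pt "0.98 0 0.86 0 0 0" --pt "1.43 0 1.32 0 0 0" --pt "1.86 0 1.81 0 0 0" --pt "2.27 0 2.32 0 0 0" --pt "2.65 0 2.84 0 0 0" --pt "3.0 0 3.39 0 0 0" --pt "3.33 0 3.95 0 0 0" --pt "3.62 0 4.53 0 0 0" --pt "3.89 0 5.12 0 0 0" --pt "4.13 0 5.73 0 0 0" --pt "4.34 0 6.34 0 0 0"

```text
t: 5.17
eef_pos: [517.4, 345.3, 278.2]
tcp_rot: [-3.141, 0.002, 1.728]
ft_force: [2.1, -10.1, -2.6]
opening: 0.097
```

```bash
python3 -c "
from h import *
s=state();print(s['eef_pos'],s['ft_force'],s['opening']);print(go([517,350.5,251],98.8))"
```

```text
[517.4330764  345.29233218 278.18227995] [  2.09645434 -10.13050796  -2.60690089] 0.09707834928579924
[0.53, 0.04, 2.72, -0.06, 0.13, 0.18]
```

Request:
arm_command --pt "0.13 0 0.45 0 0 0" --pt "0.25 0 0.95 0 0 0" --pt "0.35 0 1.45 0 0 0" --pt "0.44 0 1.95 0 0 0" --pt "0.5 0 2.4 0 0 0" --pt "0.53 0 2.68 0 0 0" --pt "0.53 0 2.68 0 0 0" --pt "0.53 0 2.68 0 0 0"

```text
t: 5.83
eef_pos: [517.0, 349.7, 254.3]
tcp_rot: [3.14, 0.002, 1.728]
ft_force: [-0.9, -18.9, 23.3]
opening: 0.097
```

Request:
arm_command --pt "0 0 0 0 0 0" --pt "0 0 0 0 0 0" --pt "0 0 0 0 0 0" --pt "0 0 0 0 0 0" --pt "0 0 0 0 0 0" --pt "0 0 0 0 0 0" --jaw 4.0

```text
t: 6.33
eef_pos: [516.4, 351.7, 251.6]
tcp_rot: [-3.141, -0.0, 1.727]
ft_force: [-0.4, -0.0, 0.3]
opening: 0.412
```

Request:
arm_command --pt "0 0 -3 0 0 0" --pt "0 0 -6 0 0 0" --pt "0 0 -9 0 0 0" --pt "0 0 -11 0 0 0" --pt "0 0 -11 0 0 0" --pt "0 0 -11 0 0 0"

```text
t: 6.83
eef_pos: [516.2, 351.6, 362.5]
tcp_rot: [3.14, -0.001, 1.727]
ft_force: [-0.2, -0.8, -0.5]
opening: 0.421
```

```bash
python3 - <<'E'
from h import *;import pickle
m=save('wrist','w2.png'); pickle.dump(m,open('w2.pkl','wb')); s=state(); print(s)
E
```

```text
{'t': 6.8833, 'joints': array([ 4.92119991e-01,  5.34142943e-01,  1.60846374e+00,  1.02729502e-04,
        9.99209490e-01, -1.23538535e+00]), 'qvel': array([ 0.00023479,  0.02285082,  0.01169783,  0.00112252, -0.00189066,
        0.00081548]), 'tau': array([ 5.39043755e-02, -6.46110320e+01, -2.51893187e+01, -4.35903363e-03,
        1.42510571e-01,  9.45530724e-05]), 'eef_pos': array([516.18395161, 351.51473516, 361.33726216]), 'tcp_rot': array([-3.14135316e+00, -8.00079954e-06,  1.72744976e+00]), 'ft_force': array([-0.07101726,  0.9449129 , -0.02715903]), 'moment': array([0.02311837, 0.02078496, 0.00361467]), 'opening': 0.4226022474579217}
```

View pics/w2.png

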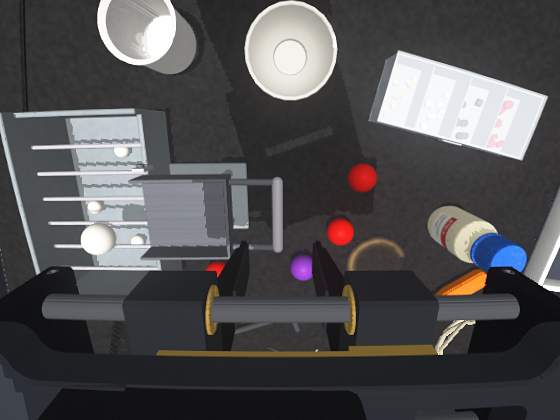

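```bash
python3 - <<'E'
from h import *;import pickle
m=pickle.load(open('w2.pkl','rb'))
C=np.array([546.5,168.1,0])
def st(p): d=p-C; return (d@SX).round(1),(d@SY).round(1)
for n,p,z in [('ball',(98,239),72),('s1',(122,151),13),('s2',(95,207),13),('s3',(138,240),13),('dish',(290,52),32),('beaker',(137,27),76)]:
    q=at_z(m,*p,z); print(n,q.round(1),st(q))
im=cv2.imread('pics/raw_w2.png'); g=im[195:280,60:150].min(2); g=(g>150).astype(np.uint8)
n,l,S,c=cv2.connectedComponentsWithStats(g); print([(S[i],c[i]+[60,195]) for i in range(1,n) if S[i][4]>150])
E
```

```text
ball [572.6 175.9  72. ] (np.float64(27.0), np.float64(3.8))
s1 [491.1 169.9  13. ] (np.float64(-54.5), np.float64(10.2))
s2 [561.8 137.6  13. ] (np.float64(10.5), np.float64(-32.5))
s3 [595.8 190.   13. ] (np.float64(52.1), np.float64(14.1))
dish [368.8 338.6  32. ] (np.float64(-149.6), np.float64(195.6))
beaker [377.5 212.2  76. ] (np.float64(-160.2), np.float64(69.5))
[(array([   0,    0,   90,   76, 4034], dtype=int32), array([111.33738225, 233.10981656]))]
```

```bash
python3 -c "
from h import *
print(go([571.6,175.8,335],8.8))"
```

```text
[-18.22, 2.73, 2.63, -0.01, 0.01, 90.18]
```

Request:
arm_command --pt "-3 0.5 0.4 0 0 15" --pt "-6 0.9 0.9 0 0 30" --pt "-9 1.4 1.3 0 0 45" --pt "-12 1.8 1.8 0 0 60" --pt "-15 2.3 2.2 0 0 75" --pt "-18.2 2.7 2.6 0 0 90" --pt "-18.2 2.7 2.6 0 0 90" --pt "-18.2 2.7 2.6 0 0 90" --pt "-18.2 2.7 2.6 0 0 90" --pt "-18.2 2.7 2.6 0 0 90" --pt "-18.2 2.7 2.6 0 0 90" --pt "-18.2 2.7 2.6 0 0 90" --jaw 5.0

```text
t: 7.88
eef_pos: [571.3, 175.9, 334.0]
tcp_rot: [-3.141, 0.003, 0.221]
ft_force: [0.1, 0.6, 0.4]
opening: 0.524
```

```bash
python3 -c "
from h import *
print(state()['eef_pos'],go([571.6,175.8,335],8.8))"
```

```text
[571.3395628  175.87111496 334.00824721] [0.02, 0.01, -0.1, -0.0, 0.16, 3.86]
```

Request:
arm_command --pt "0 0 0 0 0 3.9" --pt "0 0 0 0 0 3.9" --pt "0 0 0 0 0 3.9" --pt "0 0 0 0 0 3.9"

```text
t: 8.22
eef_pos: [571.4, 176.0, 334.9]
tcp_rot: [-3.142, 0.001, 0.162]
ft_force: [-0.6, -0.8, 0.3]
opening: 0.526
```

```bash
python3 - <<'E'
from h import *;import pickle
m=save('wrist','w3.png'); pickle.dump(m,open('w3.pkl','wb')); s=state(); print(s['eef_pos'],s['tcp_rot'])
print(proj(m,[571.6,175.8,72]))
E
```

```text
[571.43063246 175.97459285 335.14501777] [-3.14151335e+00  9.53481024e-04  1.61370396e-01]
(np.float64(280.8556744192351), np.float64(222.54201965831467))
```

View pics/w3.png

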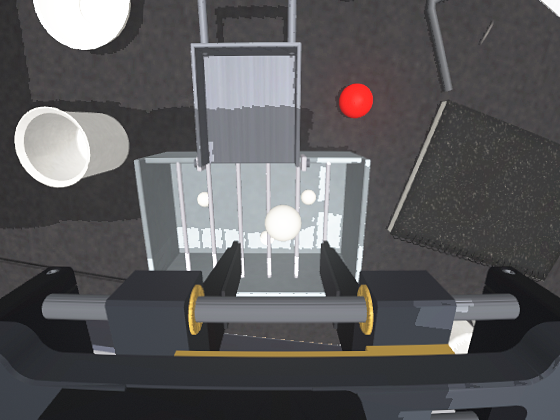

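Request:
arm_command --pt "0.1 0 3 0 0 0.4" --pt "0.1 0 5.5 0 0 0.4" --pt "0.1 0 7.2 0 0 0.4" --pt "0.1 0 7.9 0 0 0.4" --pt "0.1 0 7.9 0 0 0.4" --pt "0.1 0 7.9 0 0 0.4"

```text
t: 8.77
eef_pos: [572.7, 176.1, 257.1]
tcp_rot: [-3.142, -0.0, 0.153]
ft_force: [0.8, -0.1, 0.0]
opening: 0.523
```

Request:
arm_command --pt "0 0 0 0 0 0" --pt "0 0 0 0 0 0" --pt "0 0 0 0 0 0" --pt "0 0 0 0 0 0" --pt "0 0 0 0 0 0" --pt "0 0 0 0 0 0" --jaw 2.4

```text
t: 9.27
eef_pos: [572.7, 176.2, 257.4]
tcp_rot: [-3.141, -0.002, 0.152]
ft_force: [2.6, 0.4, 6.2]
opening: 0.32
```

Request:
arm_command --pt "0 0 -1 0 0 0" --pt "0 0 -2.5 0 0 0" --pt "0 0 -4.5 0 0 0" --pt "0 0 -7 0 0 0" --pt "0 0 -9 0 0 0" --pt "0 0 -10 0 0 0" --pt "0 0 -10 0 0 0" --pt "0 0 -10 0 0 0"

```text
t: 9.93
eef_pos: [572.2, 176.0, 356.6]
tcp_rot: [-3.142, 0.0, 0.152]
ft_force: [0.6, -0.5, -1.1]
opening: 0.32
```

```bash
python3 - <<'E'
from h import *;import pickle
m=pickle.load(open('w3.pkl','rb')); 
print(at_z(m,82,2,32))
s=state();print(s['eef_pos'],s['opening'],s['ft_force'])
for p in ([470,270,357],[368,338.3,357],[368,338.3,225]): print(p,go(p,8.8),go(p,42))
E
```

```text
[371.69197722 332.68747925  32.        ]
[572.15937592 176.03677718 356.55579943] 0.3204185056468496 [ 0.60226323 -0.54359582 -1.12409898]
[470, 270, 357] [-8.67, -10.84, -0.04, -0.01, 0.0, -0.08] [-8.67, -10.84, -0.04, -0.01, 0.0, -33.28]
[368, 338.3, 357] [-17.72, -19.13, -0.04, -0.01, 0.0, -0.08] [-17.72, -19.13, -0.04, -0.01, 0.0, -33.28]
[368, 338.3, 225] [-17.72, -19.13, 13.16, -0.01, 0.0, -0.08] [-17.72, -19.13, 13.16, -0.01, 0.0, -33.28]
```

Request:
arm_command --pt "-1 -1 0 0 0 0" --pt "-3 -3.2 0 0 0 0" --pt "-5.5 -5.9 0 0 0 0" --pt "-8 -8.6 0 0 0 0" --pt "-10.5 -11.3 0 0 0 0" --pt "-13 -14 0 0 0 0" --pt "-15.5 -16.7 0 0 0 0" --pt "-17 -18.4 0 0 0 0" --pt "-17.7 -19.1 0 0 0 0" --pt "-17.7 -19.1 0 0 0 0" --pt "-17.7 -19.1 0 0 0 0"

```text
t: 10.85
eef_pos: [368.5, 338.0, 356.2]
tcp_rot: [3.141, 0.001, 0.153]
ft_force: [0.4, -0.0, -0.6]
opening: 0.324
```

```bash
python3 - <<'E'
from h import *;import pickle
m=save('wrist','w4.png'); s=state(); print(s['eef_pos'],s['opening'])
print(proj(m,[367.5,338.3,32]),go([367.5,338.3,216],8.8))
E
```

```text
[369.03360516 337.70881598 356.2824119 ] 0.32229149176830324
(np.float64(279.6613943878417), np.float64(203.38034024742788)) [-0.14, -0.09, 14.03, 0.02, 0.03, -0.08]
```

View pics/w4.png

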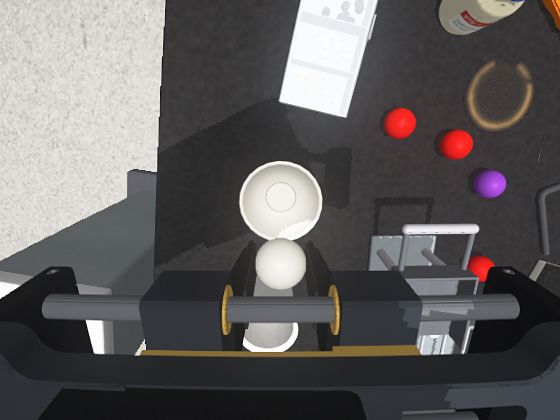

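Request:
arm_command --pt "0 -0.1 2 0 0 0" --pt "0 -0.1 5 0 0 0" --pt "0 -0.1 8 0 0 0" --pt "0 -0.1 10.5 0 0 0" --pt "0 -0.1 12.3 0 0 0" --pt "0 -0.1 13.4 0 0 0" --pt "0 -0.1 14 0 0 0" --pt "0 -0.1 14 0 0 0" --pt "0 -0.1 14 0 0 0" --pt "0 -0.1 14 0 0 0"

```text
t: 11.73
eef_pos: [368.9, 338.9, 217.4]
tcp_rot: [-3.141, -0.001, 0.152]
ft_force: [1.2, 0.7, -0.7]
opening: 0.319
```

Request:
arm_command --pt "0 0 0 0 0 0" --pt "0 0 0 0 0 0" --pt "0 0 0 0 0 0" --pt "0 0 0 0 0 0" --pt "0 0 0 0 0 0" --pt "0 0 0 0 0 0" --jaw 4.1

```text
t: 12.23
eef_pos: [368.4, 339.1, 216.9]
tcp_rot: [-3.141, -0.0, 0.152]
ft_force: [-0.9, 0.8, -0.1]
opening: 0.428
```

Request:
arm_command --pt "0 0 -2 0 0 0" --pt "0 0 -5 0 0 0" --pt "0 0 -9 0 0 0" --pt "0 0 -13 0 0 0" --pt "0 0 -15 0 0 0" --pt "0 0 -15 0 0 0" --pt "0 0 -15 0 0 0" --pt "0 0 -15 0 0 0"

```text
t: 12.9
eef_pos: [368.1, 338.9, 366.0]
tcp_rot: [3.141, 0.001, 0.152]
ft_force: [0.3, 0.4, 0.8]
opening: 0.432
```

```bash
python3 - <<'E'
from h import *
save('wrist','w5.png');save('scene','s5.png');print(state()['eef_pos'])
a=cv2.imread('pics/raw_w5.png');b=cv2.imread('pics/raw_s5.png')
cv2.imwrite('pics/end.png',cv2.resize(np.vstack([a[:340],b]),None,fx=.78,fy=.78,interpolation=cv2.INTER_AREA))
E
```

```text
[368.29551615 338.96418932 365.45590909]
```

View pics/end.png

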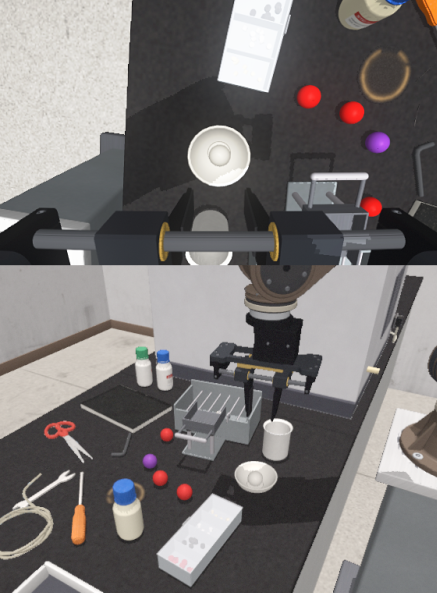

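```bash
python3 -c "
from h import *
print(job_done(),state()['t'])"
```

```text
the job is handed in; nothing more can be done
the job is handed in; nothing more can be done
```

I handed the job in after about 13 s of robot time, with every step carried out in the order you asked.

- **Tipping:** I gripped the pan's bar and lifted it to about 0.8 rad. I then let the pan down on its rests and released it. The wrist picture afterwards showed the pan empty and down, the three small balls in the catch box, and the large ball on the grate.
- **Large ball:** I picked it off the grate and lowered it into the porcelain dish. The grip read about 30 mm on the 32 mm ball, and the ball was visible in the fingers above the dish.
- **Last checks:** The final wrist and scene pictures show the ball in the middle of the dish and the beaker standing where it was. The pan is down and the gripper is clear of everything. I only judged the beaker's position by eye in that last picture.
- **Forces:** The highest wrist force I saw was about 30 N, as the pan settled on its rests. None of the checks failed or disagreed.

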